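# Put the missing bottle back into the packed row

## Task

The blue-capped lab bottles in the white tray stand in a tight row that climbs in height, but the slim bottle with three dots on its cap was left out on the table. Slide its neighbours in the row apart to open a gap between the second and third bottles, and set it down in that gap so that all five stand upright on the tray's floor in order of height. Do not drop or knock over any bottle, and leave the wide jar, the beaker and the funnel where they are.

Things in the scene. Friction and masses are not known exactly. Their poses are not given: they have to be found in the camera images.
- tray_in (a point): Centre of the inner floor of the fixed white tray. Inside 80 mm across (x), 400 mm long (y); floor 5 mm above the table, walls 5 mm thick, rims 30 mm above the floor; z up. Its floor is slick: a bottle held by its cap slides along upright, pushing the next ones, if eased up (2 to 4 mm); pressed down it leans. From -y to +y stand the bottles of 1, 2, 4, 5 dots, 0 to 2 mm apart; 157 mm of free length lies at the ends.
- row1_mid (a point): Half-way up the shortest bottle, first in the row (-y end): an upright amber glass lab bottle with a plain paper label and a blue screw cap, 84 mm tall in all. Round body 60 mm in diameter up to 50 mm above its foot, shoulder sloping in to a 36 mm neck, cap 44 mm in diameter over the top 22 mm; 1 white dot on the cap's top. This point lies on its axis, 42 mm above its foot; z runs up the bottle. About 0.15 to 0.4 kg.
- row2_mid (a point): Half-way up the second bottle of the row: an upright amber glass lab bottle with a plain paper label and a blue screw cap, 96 mm tall in all. Round body 60 mm in diameter up to 62 mm above its foot, shoulder sloping in to a 36 mm neck, cap 44 mm in diameter over the top 22 mm; 2 white dots on the cap's top. This point lies on its axis, 48 mm above its foot; z runs up the bottle. About 0.15 to 0.4 kg.
- row4_mid (a point): Half-way up the third bottle standing in the row: an upright amber glass lab bottle with a plain paper label and a blue screw cap, 120 mm tall in all. Round body 60 mm in diameter up to 86 mm above its foot, shoulder sloping in to a 36 mm neck, cap 44 mm in diameter over the top 22 mm; 4 white dots on the cap's top. This point lies on its axis, 60 mm above its foot; z runs up the bottle. About 0.15 to 0.4 kg.
- row5_mid (a point): Half-way up the tallest bottle, last in the row (+y end): an upright amber glass lab bottle with a plain paper label and a blue screw cap, 132 mm tall in all. Round body 60 mm in diameter up to 98 mm above its foot, shoulder sloping in to a 36 mm neck, cap 44 mm in diameter over the top 22 mm; 5 white dots on the cap's top. This point lies on its axis, 66 mm above its foot; z runs up the bottle. About 0.15 to 0.4 kg.
- stray_mid (a point): Half-way up the bottle missing from the row, standing out on the table: an upright amber glass lab bottle with a plain paper label and a blue screw cap, 108 mm tall in all. Round body 60 mm in diameter up to 74 mm above its foot, shoulder sloping in to a 36 mm neck, cap 44 mm in diameter over the top 22 mm; 3 white dots on the cap's top. This point lies on its axis, 54 mm above its foot; z runs up the bottle. About 0.15 to 0.4 kg.
- jar_mid (a point): Half-way up a bystander: a wide amber jar with a blue cap, 100 mm tall, body 90 mm in diameter, cap 66 mm, no dots. Too wide for the tray. Stands on the table.
- beaker_mid (a point): Half-way up a bystander: an empty clear beaker standing on the table, 90 mm tall, 68 mm across the rim.
- funnel_mid (a point): Half-way up a bystander: a white plastic funnel standing mouth down on the table, 100 mm tall, 80 mm across its rim, its narrow stem pointing up.

How it is judged (in metres and radians):
On the way:
1. A gap wide enough for the bottle is opened between the second and the third bottle of the row (horizontal distance between row2_mid and row4_mid above 0.11 m), for 0.2 s.
At the end, for the whole second after the job is handed in: All five bottles stand still on the tray's floor (height within 6 mm), upright within about 7 degrees, inside the tray, in order of height: the three-dot bottle between the two-dot and the four-dot one, its axis at most 160 mm from each of theirs (angle between each of row1_mid, row2_mid, stray_mid, row4_mid, row5_mid's own z axis and vertical below 0.12 rad and x of row1_mid in the frame of tray_in between -0.02 and 0.02 m and y of row1_mid in the frame of tray_in between -0.18 and 0.18 m and z of row1_mid in the frame of tray_in between 0.036 and 0.048 m and linear speed of each of row1, row2, stray, row4, row5 below 0.02 m/s and x of row2_mid in the frame of tray_in between -0.02 and 0.02 m and y of row2_mid in the frame of tray_in between -0.18 and 0.18 m and z of row2_mid in the frame of tray_in between 0.042 and 0.054 m and x of stray_mid in the frame of tray_in between -0.02 and 0.02 m and y of stray_mid in the frame of tray_in between -0.18 and 0.18 m and z of stray_mid in the frame of tray_in between 0.048 and 0.06 m and x of row4_mid in the frame of tray_in between -0.02 and 0.02 m and y of row4_mid in the frame of tray_in between -0.18 and 0.18 m and z of row4_mid in the frame of tray_in between 0.054 and 0.066 m and x of row5_mid in the frame of tray_in between -0.02 and 0.02 m and y of row5_mid in the frame of tray_in between -0.18 and 0.18 m and z of row5_mid in the frame of tray_in between 0.06 and 0.072 m and horizontal distance between row2_mid and row4_mid above 0.11 m and horizontal distance between row1_mid and row4_mid above 0.165 m and horizontal distance between row2_mid and row5_mid above 0.165 m and horizontal distance between row1_mid and row5_mid above 0.22 m and horizontal distance between row2_mid and stray_mid below 0.16 m and horizontal distance between stray_mid and row4_mid below 0.16 m); the robot touches nothing.
It fails at once if A bottle is tipped over (more than about 35 degrees) (angle between any of row1_mid, row2_mid, stray_mid, row4_mid, row5_mid's own z axis and vertical above 0.6 rad).
It fails at once if The jar, the beaker or the funnel is moved by more than 30 mm (distance of any of jar_mid, beaker_mid, funnel_mid from where it was at the start of the episode above 0.03 m).
It fails at once if The missing bottle is dropped (falls free from more than about 40 mm) (linear speed of stray above 0.9 m/s and contact force between the fingers and stray below 0.05 N).
It also fails if it takes over 51 s, if anything falls off the work surface, if the arm or the gripper's body presses on something with over 40 N, if the wrist force passes 120 N, or if a joint passes its speed limit or range.

## Robot

A 6-joint arm with a two-finger parallel gripper is mounted at the origin on the work surface. World frame = base frame: x ahead of the robot, y to its left, z up, the work surface at z = 0. Lengths are in mm, angles in rad, forces in N, time in s.
With the tool pointing down it reaches from about 400 to 825 mm from the base axis. Payload 7 kg.
Tool frame: the origin (TCP) lies at the very end of the fingers, on their centre line; the grasp point (between the pads) lies 19 mm behind it; z points along the fingers, y is the direction in which the jaws open and shut (so a half turn about z gives the same grasp; the last joint's range is limited). The gripper opens to 88 mm and grips with 3 to 60 N. Pads are 19 mm wide; open, the fingers measure 130 mm over their backs; the gripper's body (78 mm by 193 mm) begins 47 mm behind the grasp point.
Start: joints at [1.556, 0.359, 0.012, 0, -1.224, -0.288], TCP at [201.29, 644.265, 226.561] pointing down, gripper open.
Joint ranges: [-3.07, 3.07], [-1.43, 2.12], [-1.02, 1.25], [-3.03, 1.67], [-3.05, -0], [-3.03, 3.03]. Speed limits (rad/s): [2.39, 2.39, 3.01, 3.14, 3.14, 3.14].

## Interface

Orientations are given as a unit quaternion [x, y, z, w].
In Python, from plant import bot gives the robot as it stands. Calls block until the motion is done:
- bot.move_ptp(position, orientation): joint-space move of the TCP to a pose.
- bot.line_to(position, velocity=150, ori=None): straight line of the TCP; ori=None keeps the orientation; velocity is the mean speed in mm/s.
- bot.move_joints(angles): joint-space move.
- bot.move_gripper(opening, force=None): finger opening in mm; force is the grip in N (None keeps the last); returns when the fingers have stopped.
- bot.pause(seconds).
- bot.solve_ik(position, orientation): joint angles nearest the present ones, or None.
- bot.read_state(): the state.
- bot.camera(name): name is "scene" or "top" or "wrist"; returns the picture (384x512x3 uint8, red, green, blue); there is no depth.
- bot.get_calibration(name): a dict with "fx", "fy", "cx", "cy" (pixels), "distortion" ([k1, k2, p1, p2, k3] as OpenCV has them; the pictures are not rectified), "view" (4x4, takes a point from world to camera coordinates); the wrist camera has in their place "T_tool_cam" (4x4, takes a point from camera to tool coordinates, whose origin is the TCP and whose axes are the flange's). Camera axes: x right, y up, looking along -z (the intrinsics and any distortion apply to the point x, -y, -z); pixel columns grow to the right and rows downward; lengths in mm; the calibration is good to about 2 mm. A picture is of the moment at which its call begins: read the wrist's pose just before it. get_calibration takes no time and is no camera call.
A pose or a line that the arm cannot do raises bot.Unreachable and nothing moves.
- bot.close_job(): hands the job in, once; it reports no verdict.
The state is a dict: "t": time; "joint_pos": joint angles; "qvel": joint speeds; "tau": joint torques, N m; "tcp_pos": TCP position; "eef_rot": TCP orientation; "contact_force": force on the tool from outside, world axes, zero at the start; "moment": the same for the moment, N m; "width": finger opening in mm.
Only numpy, scipy, OpenCV 4.12 (cv2) and the standard library are available. Lean on these libraries where they do the work, as an engineer would, in place of code of your own. Each camera call takes 0.05 s, during which the arm holds its last target. There are 200 camera calls.

## Working session

There is one attempt and no reset: what is moved stays moved. The work goes in short steps, each a Python script; the robot and the scene stay as the last script left them, time stands still between calls to the robot, and variables do not carry over. Pictures are saved under pics/ and viewed, about 8 in all and at most 12, crops included, and the job is handed in when it is done.

```bash
mkdir -p pics; ls; python3 - <<'E'
from plant import bot
import cv2,numpy as np
for n in ("scene","top"):
    im=bot.camera(n); cv2.imwrite(f"pics/{n}0.png",im[:,:,::-1])
    print(n,{k:np.round(v,3).tolist() for k,v in bot.get_calibration(n).items()})
print({k:np.round(v,3).tolist() for k,v in bot.get_calibration("wrist").items()})
s=bot.read_state();print(s)
E
```

```text
pics
scene {'fx': 490.499, 'fy': 490.499, 'cx': 253.629, 'cy': 188.919, 'distortion': [-0.205, 0.0, 0.0, 0.0, 0.0], 'view': [[-0.082, 0.997, -0.017, 61.333], [-0.564, -0.032, 0.825, 250.427], [0.822, 0.077, 0.565, -1419.768], [0.0, 0.0, 0.0, 1.0]]}
top {'fx': 458.337, 'fy': 458.337, 'cx': 257.213, 'cy': 197.187, 'distortion': [-0.122, 0.0, 0.0, 0.0, 0.0], 'view': [[0.011, -0.999, -0.033, 14.991], [0.983, 0.005, 0.185, -550.553], [-0.185, -0.035, 0.982, -817.048], [0.0, 0.0, 0.0, 1.0]]}
{'fx': 311.921, 'fy': 311.921, 'cx': 259.011, 'cy': 189.593, 'distortion': [-0.061, 0.0, 0.0, 0.0, 0.0], 'T_tool_cam': [[0.0, 0.969, 0.249, 67.474], [1.0, -0.0, 0.001, 0.71], [0.001, 0.249, -0.969, -157.611], [0.0, 0.0, 0.0, 1.0]]}
{'t': 0.1, 'joint_pos': array([ 1.55610512e+00,  3.59340863e-01,  1.11606471e-02, -3.28559457e-04,
       -1.22408671e+00, -2.88121644e-01]), 'qvel': array([-8.84483653e-05, -2.53697408e-03,  1.99466179e-03,  1.78920651e-03,
        3.98336104e-04,  3.67525933e-04]), 'tau': array([-7.58928672e-04, -5.84161127e+01,  2.93750274e+01,  7.01546609e+00,
        1.00862994e-02, -5.35588163e-05]), 'tcp_pos': array([201.1638481, 643.8755797, 225.7006297]), 'eef_rot': array([ 9.88551209e-01, -1.50883870e-01, -5.28083544e-05,  7.49489511e-04]), 'contact_force': array([0.29245013, 0.04719   , 0.78198414]), 'moment': array([ 0.0100168 , -0.00238784, -0.02478728]), 'width': 87.6961103543443}
```

View pics/scene0.png

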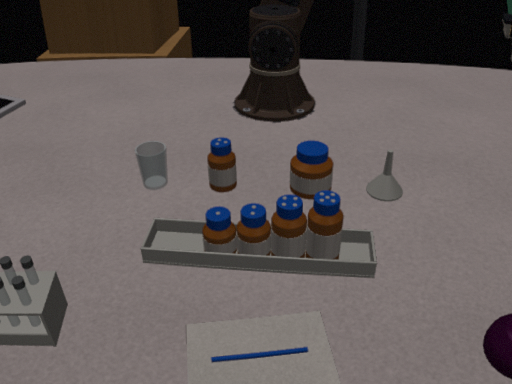

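View pics/top0.png

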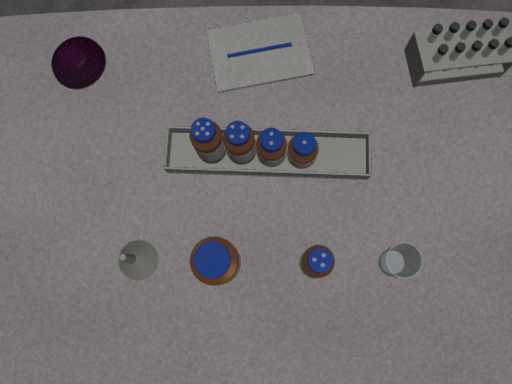

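The pictures show the row at top-view pixels 1-dot (304,147), 2-dot (271,143), 4-dot (238,135) and 5-dot (203,130). The stray is at (319,260) and the tray spans columns 165–370. Image left is +y and image up is +x.

```bash
cat > h.py <<'E'
from plant import bot
import cv2,numpy as np
from scipy.spatial.transform import Rotation as R
def ray(name,px,view=None):
    c=bot.get_calibration(name); K=np.array([[c['fx'],0,c['cx']],[0,c['fy'],c['cy']],[0,0,1]])
    n=cv2.undistortPoints(np.array(px,float).reshape(-1,1,2),K,np.array(c['distortion'])).reshape(-1,2)
    V=np.array(c['view']) if view is None else view
    d=np.c_[n[:,0],-n[:,1],-np.ones(len(n))]@V[:3,:3]
    return -V[:3,:3].T@V[:3,3],d
def plane(name,px,z):
    o,d=ray(name,px); z=np.broadcast_to(z,len(d))
    return o+d*((z-o[2])/d[:,2])[:,None]
def tri(p,q):
    (o1,d1),(o2,d2)=ray("top",[p]),ray("scene",[q]); d1,d2=d1[0],d2[0]
    s=np.linalg.lstsq(np.c_[d1,-d2],o2-o1,rcond=None)[0]
    a,b=o1+s[0]*d1,o2+s[1]*d2
    return (a+b)/2,np.linalg.norm(a-b)
def blue(im,amin=60):
    hsv=cv2.cvtColor(im,cv2.COLOR_RGB2HSV)
    m=cv2.inRange(hsv,(105,150,70),(130,255,255))
    m=cv2.morphologyEx(m,cv2.MORPH_CLOSE,np.ones((5,5)))
    n,_,st,ce=cv2.connectedComponentsWithStats(m)
    return [(ce[i].round(1),st[i].tolist()) for i in range(1,n) if st[i,4]>amin]
E
python3 - <<'E'
from h import *
t=cv2.imread("pics/top0.png")[:,:,::-1].copy(); s=cv2.imread("pics/scene0.png")[:,:,::-1].copy()
for c,st in blue(t): print("top",c,st)
for c,st in blue(s): print("scene",c,st)
for n,h in (((304,147),89),((271,143),101),((238,135),125),((203,130),137),((319,260),108)):
    c=min((b[0] for b in blue(t)),key=lambda c:np.hypot(*(c-n))); print(n,c,plane("top",[c],h-4)[0].round(1))
# tray: rims
g=cv2.cvtColor(t,cv2.COLOR_RGB2HSV); m=cv2.inRange(g,(30,0,90),(100,80,255)); 
print("tray hsv",g[155,340],"table",g[220,340],"rim",g[130,330],g[176,330])
# hand corners of the outer rim, z=35
print(plane("top",[(167,128),(369,133),(370,177),(165,172)],35).round(1))
cv2.imwrite("pics/tray.png",cv2.resize(t[110:190,150:390,::-1],None,fx=3.3,fy=3.3,interpolation=cv2.INTER_CUBIC))
for sg in (1,-1):
    q=[.70711,sg*.70711,0,0]
    for p in ([500,0,120],[600,-80,150],[600,80,150],[400,-120,150]):print(sg,p,np.round(bot.solve_ik(p,q),2) if bot.solve_ik(p,q) is not None else None)
E
```

```text
top [259.9  49.4] [228, 43, 63, 14, 158]
top [202.6 129.1] [191, 118, 24, 23, 424]
top [237.1 132.2] [226, 121, 23, 23, 419]
top [270.9 138.8] [260, 128, 23, 22, 402]
top [303.8 142.6] [293, 132, 22, 22, 393]
top [211.3 259.5] [193, 242, 37, 36, 1030]
top [319.6 260.1] [308, 248, 24, 25, 461]
scene [220.1 142.5] [211, 138, 19, 10, 160]
scene [312.1 148.4] [297, 141, 31, 16, 387]
scene [326.6 198.1] [314, 191, 26, 15, 312]
scene [289.2 202.2] [277, 195, 25, 16, 316]
scene [252.8 211. ] [241, 204, 25, 15, 299]
scene [217.6 214.1] [206, 207, 24, 15, 288]
scene [258.5 354.2] [212, 348, 95, 13, 365]
(304, 147) [303.8 142.6] [648.  -67.3  85. ]
(271, 143) [270.9 138.8] [651.4  -6.   97. ]
(238, 135) [237.1 132.2] [656.   54.6 121. ]
(203, 130) [202.6 129.1] [657.9 115.3 133. ]
(319, 260) [319.6 260.1] [430.1 -91.8 104. ]
tray hsv [ 30  10 129] table [  6  10 126] rim [ 10  12 123] [15  8 64]
[[ 694.7  204.    35. ]
 [ 684.5 -200.7   35. ]
 [ 594.7 -199.2   35. ]
 [ 603.3  203.1   35. ]]
1 [500, 0, 120] [ 0.39  0.17 -0.51  0.   -0.89  2.75]
1 [600, -80, 150] [ 0.19  0.3  -0.25  0.   -1.01  2.95]
1 [600, 80, 150] [ 0.45  0.3  -0.25  0.   -1.01  2.69]
1 [400, -120, 150] [ 0.19 -0.01 -0.63  0.   -0.94  2.96]
-1 [500, 0, 120] [ 0.39  0.17 -0.51  0.   -0.89 -0.39]
-1 [600, -80, 150] [ 0.19  0.3  -0.25  0.   -1.01 -0.19]
-1 [600, 80, 150] [ 0.45  0.3  -0.25  0.   -1.01 -0.45]
-1 [400, -120, 150] [ 0.19 -0.01 -0.63  0.   -0.94 -0.19]
```

View pics/tray.png

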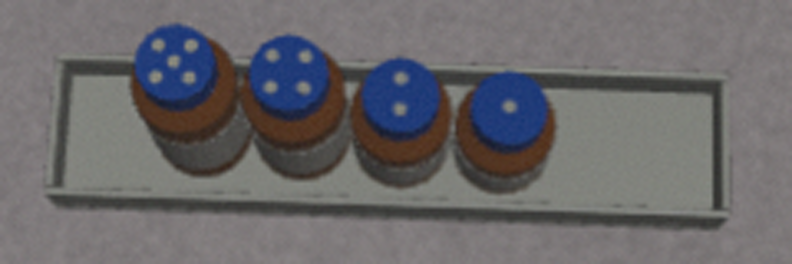

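```bash
cat >> h.py <<'E'
YAW=-0.0234; Q=(R.from_euler('z',YAW)*R.from_quat([.5**.5,-.5**.5,0,0])).as_quat()
TC=np.array([644.3,1.8]); TY=np.array([-np.sin(YAW),np.cos(YAW)]); TX=np.array([np.cos(YAW),np.sin(YAW)])
def wristview():
    s=bot.read_state(); im=bot.camera("wrist"); c=bot.get_calibration("wrist")
    T=np.eye(4);T[:3,:3]=R.from_quat(s['eef_rot']).as_matrix();T[:3,3]=s['tcp_pos']
    return im,np.linalg.inv(T@np.array(c['T_tool_cam']))
def wplane(px,z,V):
    o,d=ray("wrist",px,V); z=np.broadcast_to(z,len(d)); return o+d*((z-o[2])/d[:,2])[:,None]
E
python3 - <<'E'
from h import *
for p,q in (((303.8,142.6),(217.6,214.1)),((270.9,138.8),(252.8,211)),((237.1,132.2),(289.2,202.2)),((202.6,129.1),(326.6,198.1)),((319.6,260.1),(220.1,142.5))):
    a,e=tri(p,q); print(a.round(1),round(e,1))
bot.move_ptp([650,-6,200],Q)
im,V=wristview(); cv2.imwrite("pics/w1.png",im[:,:,::-1])
for c,st in blue(im,200): print(c,st,[wplane([c],h,V)[0].round(1).tolist()[:2] for h in (86,98,122,134)])
s=bot.read_state();print(s['t'],s['tcp_pos'].round(1),s['contact_force'].round(1))
E
```

```text
[648.3 -68.3  84.5] 2.1
[651.6  -7.   96.6] 1.9
[656.1  53.9 120.8] 1.5
[657.9 114.6 132.9] 1.4
[430.3 -93.1 103.8] 2.5
[503.8  89.9] [489, 57, 23, 51, 530] [[436.2, -87.5], [445.6, -86.8], [464.4, -85.5], [473.8, -84.9]]
[259.2 113.7] [234, 88, 51, 52, 1986] [[649.2, -69.2], [649.2, -69.4], [649.2, -69.7], [649.2, -69.8]]
[ 56.2 173. ] [41, 138, 32, 70, 475] [[835.4, -22.4], [827.2, -24.6], [810.7, -29.0], [802.5, -31.3]]
[256.8 186. ] [232, 160, 50, 52, 1906] [[652.7, -6.0], [652.6, -9.0], [652.2, -14.9], [652.1, -17.8]]
[252.9 277.8] [229, 270, 49, 20, 622] [[658.7, 86.0], [658.3, 79.0], [657.5, 65.0], [657.0, 58.0]]
2.9333 [650.   -5.1 200. ] [ 0.7  0.6 -0.4]
```

View pics/w1.png

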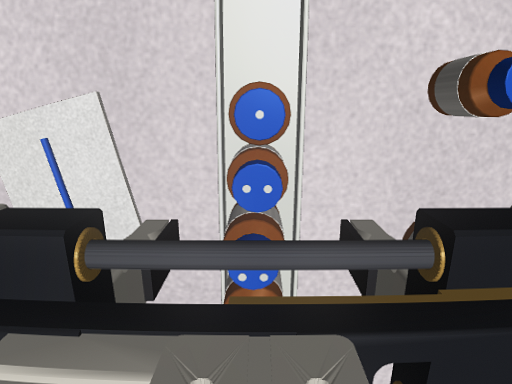

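Wrist view: 1-dot cap at (259,114), 2-dot at (257,186), 4-dot partly hidden at (253,278). The tray rims run near columns 218 and 304. The cap positions agree with the top view to about 2 mm, so next I check the tray's lines in this view.

```bash
python3 - <<'E'
from h import *
im=cv2.imread("pics/w1.png"); hs=cv2.cvtColor(im,cv2.COLOR_BGR2GRAY).astype(int)
for r in (10,40,70): print(r,hs[r-2:r+3,208:232].mean(0).astype(int),hs[r-2:r+3,292:314].mean(0).astype(int))
for r in (190,): print(r,hs[r-2:r+3,208:232].mean(0).astype(int),hs[r-2:r+3,286:314].mean(0).astype(int))
T=np.eye(4);T[:3,:3]=R.from_quat(bot.read_state()['eef_rot']).as_matrix();T[:3,3]=[650,-5.1,200]
V=np.linalg.inv(T@np.array(bot.get_calibration("wrist")['T_tool_cam']))
print(wplane([(216,20),(307,20),(215,190),(299,190)],35,V).round(1))
E
```

```text
10 [204 203 203 201 199 197 187 188 213 230 218 142  84  84 131 213 228 226
 226 226 226 226 226 226] [230 230 230 230 230 230 232 227 165  66  71  97 167 213 227 217 176 192
 208 205 204 202]
40 [202 201 200 199 199 200 197 192 206 225 228 184  95  88  82 194 227 225
 225 225 224 225 225 225] [229 229 228 228 229 230 232 171  69  74  91 177 212 225 225 191 183 199
 198 197 198 200]
70 [205 205 205 204 203 203 204 151 191 216 232 209 119  88  91 139 229 223
 222 222 222 223 223 222] [227 227 227 227 228 234 157  82  77  66 183 215 225 224 163 202 201 200
 200 199 197 194]
190 [203 203 204 202 200 200 199 200 203 184 170 204 221 216 161  80  82 145
 206 210 178 120  82  76] [161 202 212 210 210 210 211 210 154  72  70 127 194 218 215 181 183 203
 197 196 199 203 205 205 204 204 204 204]
[[ 688.4 -157.3   35. ]
 [ 601.6 -155.4   35. ]
 [ 698.2    9.9   35. ]
 [ 608.3   11.9   35. ]]
```

```bash
python3 - <<'E'
from h import *
def st(m):
    s=bot.read_state();print(m,round(s['t'],2),s['tcp_pos'].round(1),s['contact_force'].round(1),s['moment'].round(2),round(s['width'],1))
bot.line_to([652,-7.5,76],120,Q); st("down")
bot.move_gripper(40,30); st("grip")
p=bot.read_state()['tcp_pos']; x,y=652,-7.5
bot.line_to([x,y,79.0],20); st("up")
for k in (20,40,60,80,88):
    bot.line_to([x-.04*k,y-k,79.0],60); st(k)
im=bot.camera("scene"); cv2.imwrite("pics/s1.png",im[120:300,100:420,::-1].repeat(2,0).repeat(2,1))
print([(c.tolist(),s) for c,s in blue(im)])
E
```

```text
down 4.12 [652.6  -7.4  76.9] [0.1 0.3 0.2] [ 0.09 -0.09 -0.02] 87.4
grip 4.91 [652.   -7.5  76. ] [-0.1  0.7 -0.1] [ 0.05 -0.04  0.01] 43.4
up 5.21 [651.9  -7.5  78.9] [-0.3  0.4 -3. ] [ 0.04 -0.03  0.02] 43.8
20 5.69 [651.1 -28.2  79. ] [-0.4 -0.2 -2.3] [ 0.12 -0.1  -0.05] 43.3
40 6.17 [650.4 -48.   79. ] [ 0.1 -0.5 -2.2] [ 0.14 -0.06  0.03] 43.4
60 6.66 [649.5 -68.   79. ] [ 0.1  0.1 -1.7] [ 0.09 -0.03 -0.03] 43.4
80 7.14 [648.7 -88.   79. ] [ 0.6  0.4 -2.8] [ 0.13 -0.01  0.01] 43.3
88 7.42 [648.4 -95.9  79. ] [ 0.7 -0.1 -1.9] [ 0.11 -0.08 -0.  ] 43.4
[([312.9, 149.8], [297, 141, 31, 23, 454]), ([327.6, 200.1], [314, 191, 26, 24, 388]), ([290.1, 204.0], [277, 195, 25, 24, 388]), ([259.1, 354.3], [212, 348, 95, 13, 381])]
```

View pics/s1.png

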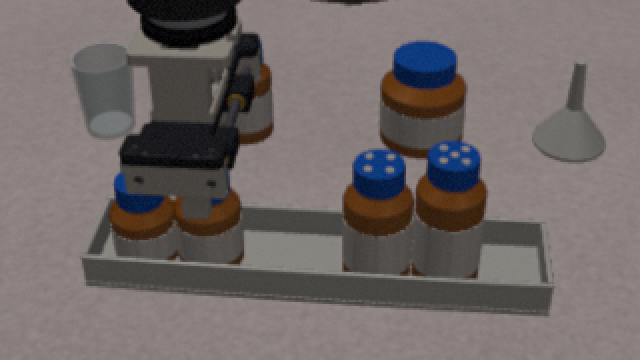

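The gap is open and all four bottles stand upright. Next: release, then fetch the stray.

```bash
python3 - <<'E'
from h import *
def st(m):
    s=bot.read_state();print(m,round(s['t'],2),s['tcp_pos'].round(1),s['contact_force'].round(1),s['moment'].round(2),round(s['width'],1))
bot.line_to([648.5,-95.5,76.3],20); st("low")
bot.move_gripper(88); st("open")
bot.line_to([648.5,-95.5,190],150)
bot.move_ptp([432,-60,190],Q); bot.pause(.3)
im,V=wristview(); cv2.imwrite("pics/w2.png",im[:,:,::-1])
for c,s in blue(im,200): print("wrist",c,s,wplane([c],104,V)[0].round(1))
im=bot.camera("top"); cv2.imwrite("pics/t2.png",im[:,:,::-1])
for c,s in blue(im): print("top",c,s[4],[plane("top",[c],h-4)[0].round(1)[:2].tolist() for h in (89,101,125,137,108)])
st("end")
E
```

```text
low 7.76 [648.4 -95.4  76.1] [-0.6 -1.1 -2.4] [ 0.08 -0.07  0.02] 43.3
open 8.67 [648.5 -95.5  76.3] [-0.2  0.4 -0.5] [ 0.11 -0.02 -0.  ] 87.5
wrist [16.8 82.7] [0, 57, 43, 54, 1595] [ 618.4 -154.9  104. ]
wrist [260.5 153.5] [233, 126, 56, 56, 2175] [431.1 -94.1 104. ]
wrist [ 15.8 155.5] [0, 132, 40, 52, 1485] [630.6 -98.4 104. ]
top [259.8  49.4] 149 [[839.8, 16.6], [833.2, 16.2], [820.0, 15.4], [813.5, 15.0], [829.4, 16.0]]
top [202.5 128.9] 410 [[675.0, 123.4], [670.8, 121.4], [662.4, 117.5], [658.3, 115.5], [668.4, 120.2]]
top [237.1 132.1] 405 [[668.4, 57.6], [664.3, 56.6], [656.2, 54.6], [652.1, 53.6], [662.0, 56.0]]
top [317.4 138. ] 268 [[657.1, -92.7], [653.2, -91.5], [645.4, -89.1], [641.5, -87.9], [650.9, -90.8]]
end 10.86 [432.3 -60.  189.7] [ 0.  -0.3 -0.4] [ 0.11 -0.03 -0.  ] 87.7
```

View pics/t2.png

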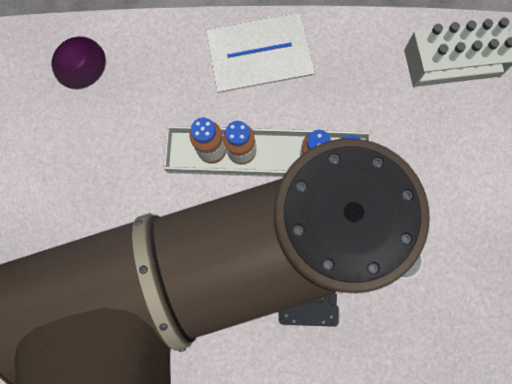

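Top view: row 4 and row 5 have not moved (4-dot at (237,132)). The 2-dot cap is at (317,138), partly hidden by the arm. The wrist view puts the stray at (431,-94), agreeing with triangulation.

```bash
python3 - <<'E'
from h import *
def st(m):
    s=bot.read_state();print(m,round(s['t'],2),s['tcp_pos'].round(1),s['contact_force'].round(1),s['moment'].round(2),round(s['width'],1))
bot.line_to([430.7,-93.5,190],100); bot.line_to([430.7,-93.5,83],110); bot.pause(.2)
bot.move_gripper(40,35); st("grip")
bot.line_to([430.7,-93.5,228],120); st("lift")
bot.line_to([649,-20.7,228],140); bot.pause(.3); st("above")
im=bot.camera("scene"); cv2.imwrite("pics/s3.png",im[60:320,100:420,::-1].repeat(2,0).repeat(2,1))
im,V=wristview(); cv2.imwrite("pics/w3.png",im[:,:,::-1])
E
```

```text
grip 13.46 [430.6 -93.5  83. ] [-0.5 -0.   0. ] [0.14 0.12 0.02] 43.6
lift 14.82 [430.2 -93.5 227.2] [-0.3  0.4 -3.2] [ 0.11 -0.06  0.06] 43.4
above 16.91 [648.9 -20.8 228.3] [ 0.4 -0.8 -3.2] [ 0.05 -0.05  0.01] 43.1
```

View pics/s3.png

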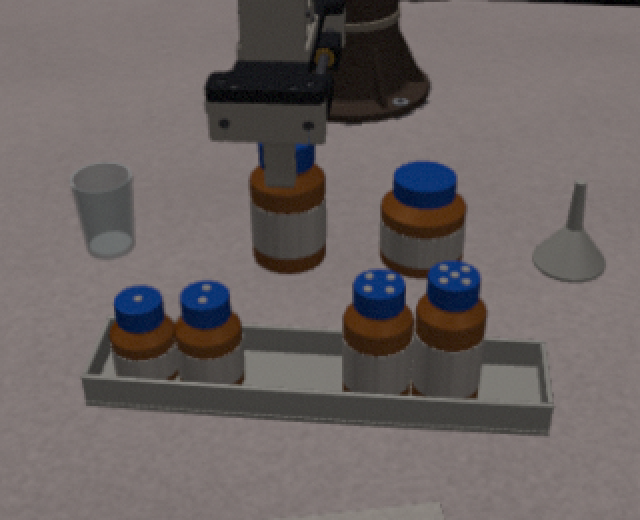

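View pics/w3.png

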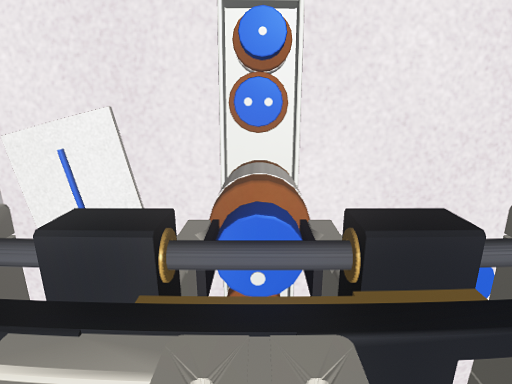

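The stray hangs upright and is centred over the gap. In the wrist view its cap is at column 258, with the tray's centre at about 260. Lowering it now.

```bash
python3 - <<'E'
from h import *
def st(m):
    s=bot.read_state();print(m,round(s['t'],2),s['tcp_pos'].round(1),s['contact_force'].round(1),s['moment'].round(2),round(s['width'],1)); return s
bot.line_to([649,-20.7,125],90); st("mid")
bot.line_to([649,-20.7,93],40); st("near")
z=93
while z>87:
    z-=1; bot.line_to([649,-20.7,z],20); bot.pause(.1); s=st(z)
    if s['contact_force'][2]>-0.8: break
bot.move_gripper(88); st("open")
bot.line_to([649,-20.7,200],120); bot.line_to([500,-20.7,260],200)
bot.move_ptp([201,644,226],bot.read_state()['eef_rot'])
bot.pause(.3); st("away")
im=bot.camera("scene"); a=im[110:300,100:420,::-1].repeat(2,0).repeat(2,1)
bs=[c for c,s in blue(im)]; t=bot.camera("top"); bt=[c for c,s in blue(t)]
cv2.imwrite("pics/s4.png",a); cv2.imwrite("pics/t4.png",t[:,:,::-1])
for c in bt:
    q=[(x[0].round(1).tolist(),round(x[1],1)) for x in (tri(c,d) for d in bs) if x[1]<5 and 60<x[0][2]<150]
    print(c,q)
E
```

```text
mid 18.3 [649.5 -20.6 125.7] [-0.2 -0.7 -2.2] [ 0.07 -0.04 -0.02] 43.2
near 19.25 [649.2 -20.7  93.3] [-0.4 -0.3 -1.7] [ 0.12 -0.04 -0.06] 43.4
92 19.6 [649.1 -20.7  92.2] [-0.1  0.2 -3.8] [ 0.1  -0.03 -0.04] 43.0
91 19.95 [649.  -20.7  91. ] [-0.2  0.2 -2.5] [ 0.06 -0.03 -0.03] 43.5
90 20.3 [649.  -20.7  90. ] [-0.2  0.8 -1.7] [ 0.05 -0.09 -0.01] 43.0
89 20.65 [649.  -20.7  89. ] [ 0.2 -0.1 -3.5] [ 0.02 -0.1   0.01] 43.0
88 21.0 [649.1 -20.7  88.1] [ 0.6  0.3 -2.7] [ 0.03 -0.13 -0.01] 43.3
87 21.35 [649.5 -20.8  88. ] [-1.6 -0.   6.2] [0.08 0.69 0.06] 43.4
open 22.26 [649.  -20.7  87. ] [-0.8  0.5 -0.8] [ 0.15 -0.06 -0.02] 87.7
away 27.18 [201.4 643.9 226.1] [-0.2  0.3 -0.1] [ 0.13 -0.03  0.01] 87.8
[259.9  49.3] []
[202.5 129. ] [([658.0, 114.6, 133.0], np.float64(1.8))]
[237.1 132.2] [([656.1, 53.9, 120.8], np.float64(1.5))]
[278.3 138.2] [([648.9, -20.3, 108.5], np.float64(1.7))]
[318.7 140.9] [([647.9, -94.9, 96.6], np.float64(2.1))]
[350.9 145.6] [([643.0, -156.2, 84.7], np.float64(2.5))]
[211.3 259.5] [([429.9, 97.0, 95.5], np.float64(1.5))]
```

View pics/s4.png

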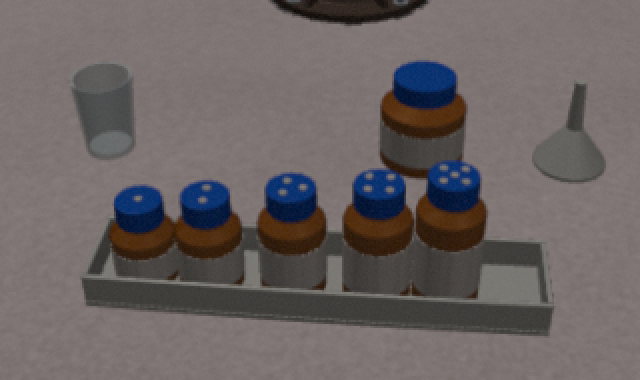

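View pics/t4.png

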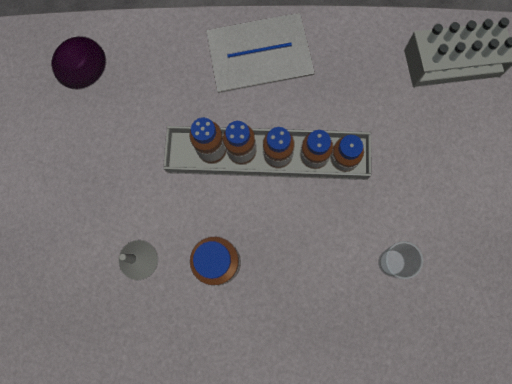

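Both views show all five bottles upright in the tray in the order 1, 2, 3, 4, 5 (top view (351,146) to (203,129)). Cap heights match each bottle's size, row2–row4 is about 149 mm, and the stray is about 75 mm from each. The jar's pixels are identical to the first picture, and the beaker and funnel look the same.

```bash
python3 -c "
from plant import bot
bot.close_job(); print(bot.read_state()['t'])"
```

```text
the job is handed in; nothing more can be done
the job is handed in; nothing more can be done
```

The job is handed in, and my last checks show all five bottles upright in the tray in order of height. The simulator gave no verdict. The clock read about 27 s of the 51 s limit just before I handed it in.

**What I did:** I gripped the two-dot bottle by its cap, raised it 3 mm and slid it 88 mm towards -y, which pushed the one-dot bottle along. That single slide opened the gap, so the four- and five-dot bottles never moved. I then lifted the three-dot bottle, set it down in the middle of the gap, let go and moved the arm clear.

**Last checks, from two camera views:**
- **Heights:** each cap is at the height its bottle should have standing on the tray floor, within about 1 mm.
- **Spacing:** the two- and four-dot bottles are about 149 mm apart, and the three-dot bottle is about 75 mm from each.
- **Bystanders:** the jar's cap shows no change from the first picture. The beaker and funnel I compared only by eye, and they look unmoved.

**Disagreements:**
- **Tray centre line:** the top and wrist cameras disagreed by about 6 mm across the tray (x). I placed the three-dot bottle at a position that suits both; this stays within the ±20 mm allowed.
- **Set-down:** the last 1 mm step pressed the bottle onto the floor with about 6 N before I let go. It stood upright afterwards.

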